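Level a rack jack by its star wheel

ROBOT

A 6-joint arm with a two-finger parallel gripper is mounted at the origin on the work surface. World frame = base frame: x ahead of the robot, y to its left, z up, the work surface at z = 0. Lengths are in m, angles in rad, forces in N, time in s.
With the tool pointing down it reaches from about 0.275 to 0.725 m from the base axis. Payload 5.6 kg.
Tool frame: the origin (TCP) lies at the very end of the fingers, on their centre line; the grasp point (between the pads) lies 19 mm behind it (env.grip_point_offset is the z of the grasp point in the tool frame, in m); z points along the fingers, y is the direction in which the jaws open and shut (so a half turn about z gives the same grasp; the last joint's range is limited). The gripper opens to 85 mm and grips with 20 to 120 N. Pads are 22 mm wide; open, the fingers measure 114 mm over their backs; the gripper's body (76 mm by 85 mm) begins 54 mm behind the grasp point. The pads swing forward as they close: fully open they stand 13 mm farther back than shut.
Start: joints at [1.547, 0.255, 0.108, 0, -1.424, -0.285], TCP at [0.167, 0.524, 0.231] pointing down, gripper open.
Joint ranges: [-2.95, 2.95], [-1.21, 1.97], [-1.09, 1.5], [-2.87, 1.71], [-2.94, -0.07], [-3.05, 3.05]. Speed limits (rad/s): [2.57, 2.57, 3.14, 3.14, 3.14, 3.14].

INTERFACE

Orientations are given as a rotation vector (axis times angle).
In Python, from workcell import readout, viewer, order, spotter, env gives the robot as it stands.
- The arm moves only by the tool arm_command, never from a script. Its argument "deltas" is text: rows parted by semicolons, each of 7 numbers parted by spaces: the finger opening in cm, from 0 to 8.54, then the shift along the tool's x, y, z in cm, then the turn, a rotation vector about the tool's x, y, z in rad. In form: jaw dx dy dz wx wy wz; .... A call has 1 to 5 rows; each row shifts and turns the commanded pose from where the row before left it, along the tool's axes as they then stand; what a row does not reach is not made up. A row lasts 1/12 s, in which the tool goes at most 41.7 mm and 7.16 degrees, less where a joint would pass 70% of its speed; a pose out of reach is approached as far as the arm can. A call is refused whole if a number of a shift passes 4.17 or a number of a turn 0.125, either way. A call with a gripper value outside its range is refused whole. The fingers move at their own pace and stop on an object; the grip force is fixed at half the most. Time passes only in rows, so rows that do not move let the fingers close. It gives the time, the measured TCP pose, the force and the opening at its end, in the units of the state.
- readout.get_state(): the state, without advancing time (a new reading comes with each control period).
- viewer.capture(name): name is "side" or "top"; returns the picture (400x640x3 uint8, red, green, blue); there is no depth.
- viewer.get_calibration(name): a dict with "fx", "fy", "cx", "cy" (pixels), "extrinsics" (4x4, takes a point from world to camera coordinates). Camera axes: x right, y down, z forward; pixel columns grow to the right and rows downward; lengths in m; the calibration is good to about 2 mm. A picture is of the moment at which its call begins. get_calibration takes no time and is no camera call.
- order.hand_in(): hands the job in, once; it reports no verdict.
Trained networks look in the newest picture that a camera, given by its name, has taken for a name from the list of things; names that differ only in an ending like _2 or _b are one class to them, and where a whole thing is asked for, a point or a joint stands for the part that bears it (a point fixed in the world has none). Each returns a list of dicts, best first, with "p" (0 to 1); they miss things now and then, are a little off and sometimes report something else, mostly with a low value. They report only what shows in the picture. A call takes as long as a camera call. They do not tell look-alikes from the thing itself.
- spotter.spot_in(camera, label): "rect" ([centre column, centre row, width, height] in pixels, round what is visible of it).
- spotter.regions_of(camera, label): "mask" (400x640 bool, what is visible of it) and "rect" ([centre column, centre row, width, height] in pixels, round what is visible of it).
- spotter.pinpoint(camera, label): "xy" ([column, row] in pixels: a listed point, or the origin of a listed thing).
The state is a dict: "time_s": time; "qpos": joint angles; "joint_vel": joint speeds; "joint_torque": joint torques, N m; "ee_pos": TCP position; "tool_rot": TCP orientation; "force": force on the tool from outside, world axes, zero at the start; "wrist_torque": the same for the moment, N m; "opening": finger opening in m.
Only numpy, scipy, OpenCV 4.12 (cv2) and the standard library are available. Lean on these libraries where they do the work, as an engineer would, in place of code of your own. Each camera call takes 0.05 s, during which the arm holds its last target. There are 200 camera calls.

TASK

Take the T-handled adjuster from its hanger and, with its blade through the slot of the jack's housing, advance the star wheel tooth by tooth until the top of the lifting pad is level with the fixed rest beside it. Then hang the adjuster back across both cheeks of its hanger and let go. Work the jack only through the slot with the adjuster, keep the gripper's fingers off its wheel and pad, and leave the other things on the table alone.

Things in the scene. Friction and masses are not known exactly. Their poses are not given: they have to be found in the camera images.
- jack: Fixed jack on a steel base plate 140 x 230 x 10 mm. Origin: centre of its underside, on the table; x along the slot, roughly away from the robot; y along the plate, to the robot's left; z up. At y = -65 mm a grey housing 120 x 50 mm, top at z = 118 mm (sheet 4 mm thick), the star wheel inside; at y = +20 mm the lifting pad in a guide block 64 x 64 mm; at y = +83 mm the fixed rest on a post.
- slot (a point): Centre of the access slot, at the height of the housing's upper face (jack frame 0, -65, 118 mm). The slot is 70 mm long (jack's x) and 20 mm wide (jack's y). Axes as the jack's.
- wheel: Steel star wheel inside the housing, seen through the slot. Origin: its centre, 56 mm below the slot's centre; its axis is the jack's y. Hub radius 24 mm, wheel 18 mm wide, 8 straight radial teeth 45 degrees apart, each 8 mm thick, tips at radius 44 mm (12 mm below the housing's upper face). Its axes equal the jack's at joint value 0 and turn with the wheel.
- wheel_turn (a joint): Turn of the star wheel, rad, 0 to 4.2. At 0 one tooth points straight up; it grows as the top teeth are pushed to the jack's +x (away from the robot), and this raises the pad by 8 mm per tooth (10.19 mm per rad). Starts between 0.2 and 1.5; the pad is level with the rest at 3.44. The wheel turns stiffly (about 0.08 N m, 2 to 4 N at a tooth) without clicks and stays where it is left, the other way too.
- pad: Lifting pad of the jack, steel plate 56 x 52 x 12 mm on a square column, geared to the star wheel. Origin: centre of its upper face.
- pad_top (a point): Centre of the lifting pad's upper face.
- rest_top (a point): Centre of the fixed rest's upper face, 110 mm above the table.
- adjuster: Loose T-shaped hand tool, 0.25 kg: plain wooden handle bar, square-edged, 20 (x) x 120 (y) x 26 (z) mm, and from the middle of its underside a steel blade 5 (x) x 14 (y) mm that reaches 75 mm below the bar. Origin: centre of the handle bar; y along the bar, z up when it hangs. The blade's end is 88 mm below the origin. It hangs upright with its bar across the hanger's two cheeks; alike when turned half round.
- hanger: Fixed hanger for the adjuster. Origin: centre of its base plate's underside, on the table; plate 100 x 120 x 10 mm. Two upright cheeks 60 (x) x 12 (y) mm at y = +-45 mm (78 mm clear between them), tops at z = 100 mm, each with a lip 8 mm high at both ends, leaving a seat 40 mm long in x for the 20 mm bar. The space between the cheeks is open above and at both ends.
- hang (a point): Where the adjuster's origin is when it hangs centred: 113 mm above the table in the middle of the hanger. Axes as the hanger's; the bar lies along y.
- hammer: Bystander: loose hammer 220 mm long, lying on the table.
- tube_offcut: Bystander: loose piece of square steel tube 40 x 40 x 100 mm, lying near the robot; origin under its middle.
- spray_can: Bystander: loose upright can, 64 mm across, 170 mm tall; origin under its middle.
- square: Bystander: loose flat welding square 90 x 90 x 20 mm; origin under its middle.
Mind the look-alikes: they are no part of the job. What is shaped like the hanger but green or pink is not meant.

How it is judged:
By the outcome, as a careful person would: the job done as asked, in the order asked, and still so for the second after the job is handed in, with the robot touching nothing.
It also fails if it takes over 72 s, if anything falls off the work surface, if the arm or the gripper's body presses on something with over 40 N, if the wrist force passes 120 N, or if a joint passes its speed limit or range.

## Working session

There is one attempt and no reset: what is moved stays moved. The work goes in short steps, Python scripts to look and compute and a tool call to move; the robot and the scene stay as the last step left them, time stands still between calls to the robot, and variables do not carry over. Pictures are saved under pics/ and viewed, about 8 in all and at most 12, crops included, and the job is handed in when it is done.

Besides the shell and the picture viewer there is one more tool, called after "Call:" as a command line: name --argument value ..., lists and objects as JSON in quotes. arm_command: Moves the arm, as the interface text tells. Its arguments: {"type":"object","properties":{"deltas":{"type":"string"}},"required":["deltas"]}

```bash
ls; mkdir -p pics
python3 - <<'E'
from workcell import readout, viewer, order, spotter, env
import cv2,numpy as np
for n in("side","top"):
    im=viewer.capture(n); cv2.imwrite(f"pics/{n}0.png",im[...,::-1])
    c=viewer.get_calibration(n); print(n,c["fx"],c["fy"],c["cx"],c["cy"],np.round(c["extrinsics"],4).tolist())
    for l in("slot","pad_top","rest_top","hang","adjuster","jack","hanger"):
        print(l,[(np.round(d["xy"]),round(d["p"],2)) for d in spotter.pinpoint(n,l)][:4])
print(readout.get_state(), env.grip_point_offset)
E
```

```text
pics
side 407.2739446127135 407.2739446127135 321.42126273426453 196.8618332183511 [[0.8567, -0.5154, 0.0195, -0.516], [-0.2662, -0.4742, -0.8392, 0.1913], [0.4417, 0.7138, -0.5435, 0.9281], [0.0, 0.0, 0.0, 1.0]]
slot [(array([284., 151.]), 0.88)]
pad_top [(array([267., 150.]), 0.65)]
rest_top [(array([252., 138.]), 0.76)]
hang [(array([397., 257.]), 0.98), (array([338., 209.]), 0.85), (array([329., 306.]), 0.77), (array([274., 229.]), 0.61)]
adjuster [(array([339., 208.]), 0.91)]
jack [(array([268., 178.]), 0.89), (array([257., 223.]), 0.71)]
hanger [(array([456., 260.]), 0.92), (array([270., 269.]), 0.87), (array([328., 345.]), 0.87), (array([386., 292.]), 0.84)]
top 418.07711049317146 418.07711049317146 322.53277001219396 200.24722270276666 [[0.0119, -0.9998, 0.0142, -0.0583], [-0.9944, -0.0133, -0.1051, 0.6016], [0.1052, -0.0129, -0.9944, 1.2926], [0.0, 0.0, 0.0, 1.0]]
slot [(array([242., 205.]), 0.91)]
pad_top [(array([221., 211.]), 0.69), (array([245., 206.]), 0.54), (array([362., 216.]), 0.17)]
rest_top [(array([198., 221.]), 0.84)]
hang [(array([446., 280.]), 0.97), (array([3
[... 244 characters left out ...]
 (array([421., 151.]), 0.63)]
{'time_s': 0.8, 'qpos': array([ 1.54661364e+00,  2.55077930e-01,  1.08226121e-01,  2.23362434e-05,
       -1.42390766e+00, -2.84593134e-01]), 'joint_vel': array([ 0.00126159,  0.00047136, -0.00101144,  0.00173654,  0.00036043,
        0.0007957 ]), 'joint_torque': array([ 1.16297411e-03, -3.86352253e+01,  2.38061374e+01,  5.36784634e+00,
       -3.88483832e-04, -1.18636058e-05]), 'ee_pos': array([0.16712725, 0.52399536, 0.23130857]), 'tool_rot': array([-3.10418789e+00,  4.83088282e-01, -2.68958635e-05]), 'force': array([ 0.19582274, -0.08005199,  0.16200145]), 'wrist_torque': array([ 0.05324171, -0.03040942, -0.02565292]), 'opening': 0.08538708906814481} -0.0187
```

View pics/top0.png

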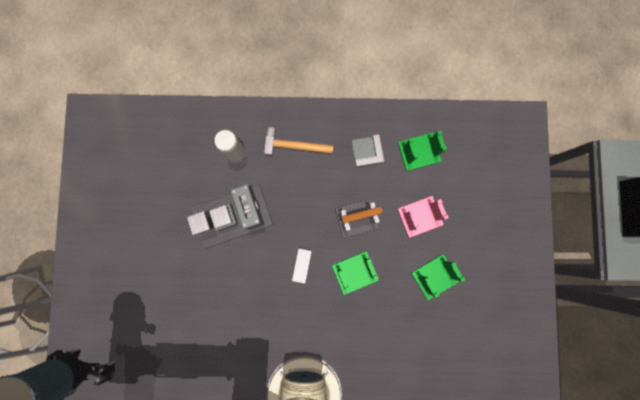

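View pics/side0.png

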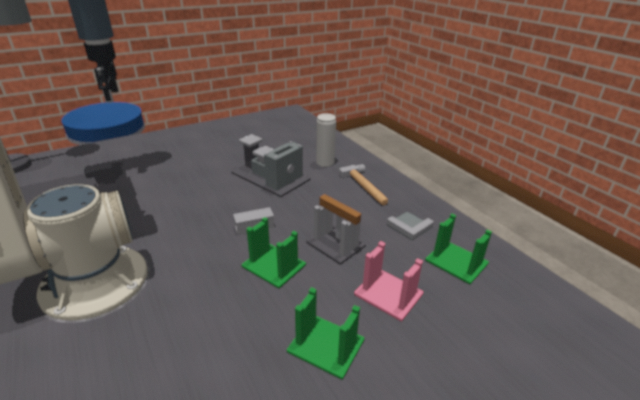

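Top view: adjuster on the grey hanger at about (361,215), its bar nearly along world y; jack plate about (228,215), slot (246,206), rest (199,222). Side view: adjuster bar (340,208), slot (287,150), rest (251,139).

```bash
cat > h.py <<'E'
from workcell import readout, viewer, order, spotter, env
import cv2,numpy as np
from scipy.spatial.transform import Rotation as R
def ray(n,uv):
    c=viewer.get_calibration(n);E=np.array(c["extrinsics"])
    d=np.array([(uv[0]-c["cx"])/c["fx"],(uv[1]-c["cy"])/c["fy"],1.])
    return -E[:3,:3].T@E[:3,3], E[:3,:3].T@d
def onz(n,uv,z):
    o,d=ray(n,uv); return o+d*(z-o[2])/d[2]
def proj(n,p):
    c=viewer.get_calibration(n);E=np.array(c["extrinsics"]);q=E[:3,:3]@np.asarray(p)+E[:3,3]
    return np.array([c["fx"]*q[0]/q[2]+c["cx"],c["fy"]*q[1]/q[2]+c["cy"]])
def tri(a,b):
    o1,d1=ray("side",a);o2,d2=ray("top",b)
    s=np.linalg.lstsq(np.c_[d1,-d2],o2-o1,rcond=None)[0]
    p,q=o1+s[0]*d1,o2+s[1]*d2
    return (p+q)/2,np.linalg.norm(p-q)
def st():
    s=readout.get_state(); print(round(s["time_s"],2),"tcp",s["ee_pos"].round(4),"R",R.from_rotvec(s["tool_rot"]).as_matrix().round(3).tolist(),"F",s["force"].round(1),"open",round(s["opening"],4)); return s
E
python3 - <<'E'
from h import *
P={}
for n in("side","top"):
    im=viewer.capture(n)
    for l in("slot","rest_top","pad_top"):
        P[n,l]=spotter.pinpoint(n,l)[0]["xy"]
    for l in("adjuster","jack"):
        r=spotter.regions_of(n,l)
        for d in r[:2]:
            m=d["mask"].astype(np.uint8);pts=np.argwhere(m)[:,::-1].astype(np.float32)
            print(n,l,round(d["p"],2),np.round(d["rect"]),len(pts),cv2.minAreaRect(pts))
    hsv=cv2.cvtColor(im,cv2.COLOR_RGB2HSV)
    m=((hsv[...,0]<22)&(hsv[...,1]>110)&(hsv[...,2]>50)).astype(np.uint8)
    w=np.zeros_like(m); (w.__setitem__((slice(190,240),slice(330,395)),1))
    m=m*w; pts=np.argwhere(m)[:,::-1].astype(np.float32); r=cv2.minAreaRect(pts)
    print(n,"bar",len(pts),r, pts.mean(0)); 
    if n=="top": print("bar corners z.126",[onz(n,c,.126)[:2].round(4).tolist() for c in cv2.boxPoints(r)], onz(n,pts.mean(0),.126).round(4))
    if n=="side": print("bar side",onz(n,pts.mean(0),.118).round(4))
    z=100 if n=="top" else 0
    crop=im[170:260,170:400] if n=="top" else im[120:280,220:400]
    cv2.imwrite(f"pics/{n}1.png",cv2.resize(crop[...,::-1],None,fx=3.4,fy=3.4,interpolation=cv2.INTER_CUBIC))
for l,z in(("slot",.118),("rest_top",.110),("pad_top",.09)):
    t=tri(P["side",l],P["top",l]); print(l,t[0].round(4),round(t[1],4),[onz(n,P[n,l],z).round(4).tolist() for n in("side","top")],P["side",l],P["top",l])
E
```

```text
Traceback (most recent call last):
IndexError: list index out of range
```

```bash
cat > m.py <<'E'
from h import *
P={}
for n in("side","top"):
    im=viewer.capture(n)
    for l in("slot","rest_top","pad_top"):
        r=spotter.pinpoint(n,l)
        P[n,l]=r[0]["xy"] if r else None
    for l in("adjuster","jack"):
        r=spotter.regions_of(n,l)
        for d in r[:2]:
            m=d["mask"].astype(np.uint8);pts=np.argwhere(m)[:,::-1].astype(np.float32)
            print(n,l,round(d["p"],2),np.round(d["rect"]),len(pts),cv2.minAreaRect(pts))
    hsv=cv2.cvtColor(im,cv2.COLOR_RGB2HSV)
    m=((hsv[...,0]<22)&(hsv[...,1]>110)&(hsv[...,2]>50)).astype(np.uint8)
    w=np.zeros_like(m); w[185:240,315:395]=1
    m=m*w; pts=np.argwhere(m)[:,::-1].astype(np.float32); r=cv2.minAreaRect(pts)
    print(n,"bar",len(pts),r, pts.mean(0)); 
    if n=="top": print("bar corners z.126",[onz(n,c,.126)[:2].round(4).tolist() for c in cv2.boxPoints(r)], onz(n,pts.mean(0),.126).round(4))
    if n=="side": print("bar side",onz(n,pts.mean(0),.118).round(4))
    crop=im[170:260,170:400] if n=="top" else im[120:280,220:400]
    cv2.imwrite(f"pics/{n}1.png",cv2.resize(crop[...,::-1],None,fx=3.4,fy=3.4,interpolation=cv2.INTER_CUBIC))
for l,z in(("slot",.118),("rest_top",.110),("pad_top",.09)):
    a,b=P["side",l],P["top",l]
    if a is not None and b is not None: t=tri(a,b); print(l,t[0].round(4),round(t[1],4))
    print(l,[(P[n,l],onz(n,P[n,l],z).round(4).tolist()) for n in("side","top") if P[n,l] is not None])
E
python3 m.py
```

```text
side adjuster 0.72 [341. 216.  44.  44.] 659 ((340.570068359375, 210.46180725097656), (45.09191131591797, 31.684051513671875), 61.38954162597656)
side jack 0.63 [271. 164.  79.  62.] 3063 ((272.89837646484375, 165.0062255859375), (78.39385986328125, 56.75019836425781), 14.931416511535645)
side bar 590 ((353.97161865234375, 205.289306640625), (35.31897735595703, 64.67694091796875), 75.61860656738281) [345.07965 206.64407]
bar side [ 0.5633 -0.1719  0.118 ]
top adjuster 0.76 [363. 214.  39.  18.] 288 ((361.5882568359375, 214.8529510498047), (7.276068687438965, 40.503448486328125), 75.96376037597656)
top jack 0.65 [231. 218.  88.  60.] 3298 ((227.5, 216.0), (46.4854850769043, 78.74071502685547), 71.56505584716797)
top bar 294 ((361.6176452636719, 214.47061157226562), (7.518604278564453, 41.231056213378906), 75.96376037597656) [361.55783 214.4728 ]
bar corners z.126 [[0.5471, -0.1033], [0.5782, -0.221], [0.5567, -0.2263], [0.5258, -0.1088]] [ 0.5519 -0.1646  0.126 ]
slot [0.5703 0.1861 0.1082] 0.004
slot [([282.7, 151.5], [0.5637, 0.1676, 0.118]), ([242.8, 207.8], [0.5677, 0.1852, 0.118])]
rest_top [0.5224 0.3196 0.1147] 0.004
rest_top [([249.8, 136.7], [0.5244, 0.3304, 0.11]), ([197.0, 222.0], [0.5245, 0.3202, 0.11])]
pad_top [0.5396 0.2531 0.0998] 0.0126
pad_top [([262.0, 147.7], [0.5416, 0.2746, 0.09]), ([221.7, 215.5], [0.546, 0.2528, 0.09])]
```

View pics/top1.png

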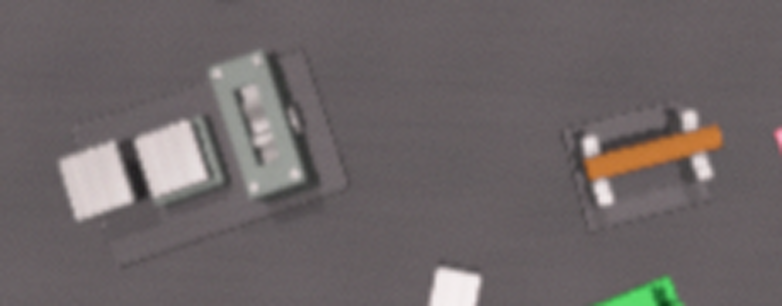

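Crop: bar lies along the hanger (offset to the right), cheeks at crop (598,171) and (697,146); housing top corners at (210,68),(265,50),(305,185),(250,198), slot (243,88)–(272,163). One finer crop for fitting poses.

Run:
```python
import cv2
im=cv2.imread("pics/top0.png")[180:250,182:277]
cv2.imwrite("pics/top2.png",cv2.resize(im,None,fx=8,fy=8,interpolation=cv2.INTER_CUBIC))
im=cv2.imread("pics/side0.png")[125:200,230:330]
cv2.imwrite("pics/side2.png",cv2.resize(im,None,fx=8,fy=8,interpolation=cv2.INTER_CUBIC))
```

```text
(no output)
```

View pics/top2.png

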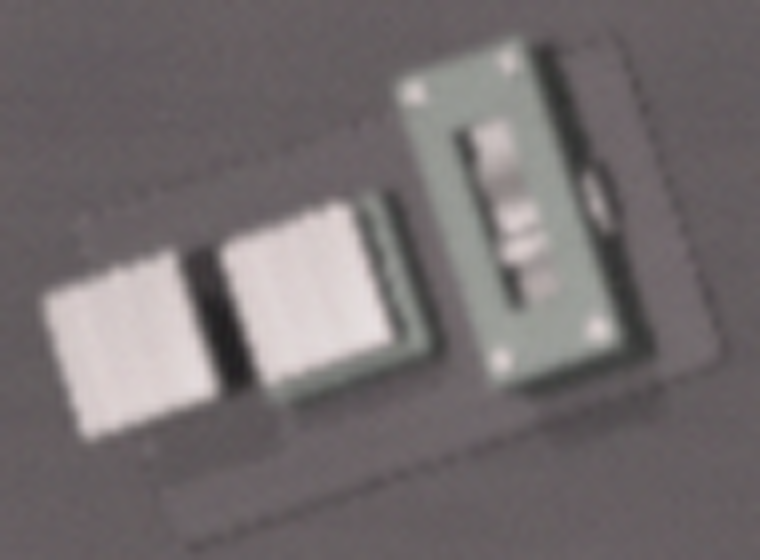

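View pics/side2.png

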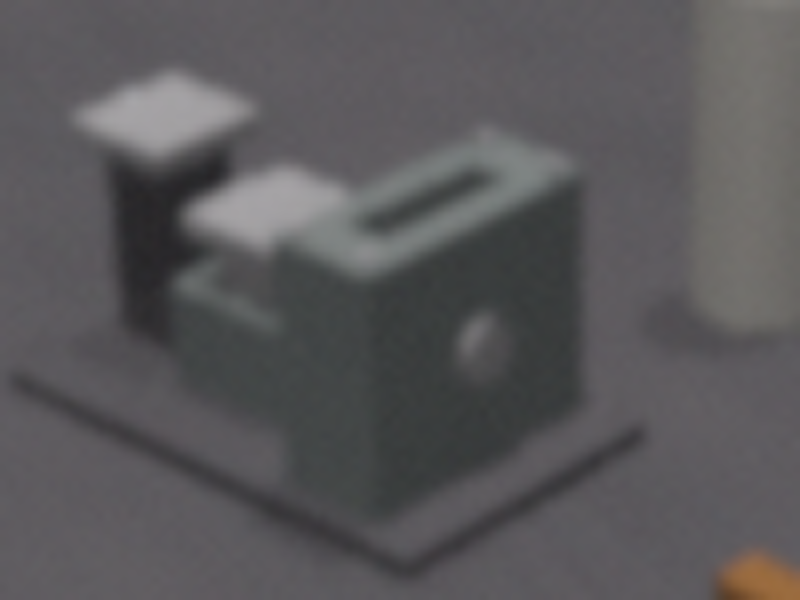

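```bash
cat > fit.py <<'E'
from h import *
from scipy.optimize import least_squares
T=lambda u,v:np.array([u/8+182-.44,v/8+180-.44]); S=lambda u,v:np.array([u/8+230-.44,v/8+125-.44])
H=lambda sx,sy:(60*sx,-65+25*sy,118); B=lambda sx,sy:(70*sx,115*sy,10); L=lambda sx,sy:(35*sx,-65+10*sy,118)
Pd=lambda sx,sy:(28*sx,20+26*sy,None)
C=[("top",H(1,1),T(398,78)),("top",H(1,-1),T(522,38)),("top",H(-1,-1),T(625,355)),("top",H(-1,1),T(495,385)),
("top",L(1,1),T(455,135)),("top",L(-1,1),T(512,308)),("top",L(1,-1),T(503,120)),("top",L(-1,-1),T(555,298)),
("top",B(1,-1),T(622,35)),("top",B(-1,-1),T(720,358)),("top",B(-1,1),T(190,550)),("top",B(1,1),T(80,215)),
("side",H(-1,-1),S(372,275)),("side",H(1,-1),S(582,172)),("side",H(1,1),S(487,130)),("side",H(-1,1),S(283,238)),
("side",B(-1,-1),S(407,565)),("side",B(-1,1),S(15,372)),("side",B(1,-1),S(643,430)),
("top",Pd(1,1),T(222,245)),("top",Pd(1,-1),T(345,203)),("top",Pd(-1,-1),T(390,340)),("top",Pd(-1,1),T(268,388)),
("side",Pd(-1,1),S(180,218)),("side",Pd(1,1),S(285,165)),("side",Pd(-1,-1),S(262,248))]
def w(p,q):
    z=110-10.19*(3.44-p[3]) if q[2] is None else q[2]
    c,s=np.cos(p[2]),np.sin(p[2]); return np.array([p[0]+(c*q[0]-s*q[1])/1e3,p[1]+(s*q[0]+c*q[1])/1e3,z/1e3])
f=lambda p:np.concatenate([proj(n,w(p,q))-m for n,q,m in C])
r=least_squares(f,[.54,.25,.3,1.],loss="soft_l1"); p=r.x
print("jack",p.round(4)); print(f(p).reshape(-1,2).round(1).tolist())
print("slot",w(p,(0,-65,118)).round(4))
for n in("top","side"):
  g=lambda v:[o for c,q,m in C if c==n for o in proj(n,w(v,q))-m]
  print(n,least_squares(g,p,loss="soft_l1").x.round(4))
im=cv2.imread("pics/top0.png",0).astype(np.float32)
xs=np.arange(-40,41,2); uv=np.array([proj("top",w(p,(x,-65,104))) for x in xs],np.float32)
print([(int(x),int(v)) for x,v in zip(xs,cv2.remap(im,uv[:,0],uv[:,1],cv2.INTER_LINEAR).ravel())])
# hanger: cheek tops/plate from top1 crop
T1=lambda u,v:np.array([u/3.4+170-.35,v/3.4+170-.35])
D=[((0,45,104),T1(598,171)),((0,-45,104),T1(697,146)),((50,60,10),T1(563,130)),((50,-60,10),T1(690,100)),((-50,60,10),T1(595,230)),((-50,-60,10),T1(715,200))]
g=lambda p:np.concatenate([proj("top",w([*p,0],q))-m for q,m in D])
r=least_squares(g,[.55,-.16,.25],loss="soft_l1");print("hanger",r.x.round(4),g(r.x).round(1))
E
python3 fit.py
```

```text
jack [0.5502 0.2394 0.3431 1.1702]
[[-0.4, 0.7], [0.3, 0.3], [-0.0, -1.1], [-0.0, 0.7], [-0.1, -0.1], [0.1, 0.6], [0.4, -0.4], [1.2, -0.3], [-0.3, 0.0], [1.1, 0.7], [-1.7, 0.3], [-1.0, 0.5], [-0.5, -0.0], [0.5, -0.6], [0.6, 0.1], [-1.3, -0.5], [0.2, -0.8], [-0.8, -1.2], [0.9, -1.4], [-0.3, 0.2], [0.8, -0.1], [0.9, 0.3], [-0.4, -0.1], [0.6, -0.8], [0.1, 0.0], [1.7, 0.4]]
slot [0.5721 0.1782 0.118 ]
top [0.5507 0.2396 0.3412 1.2678]
side [0.5477 0.2362 0.3515 1.3439]
[(-40, 154), (-38, 153), (-36, 152), (-34, 154), (-32, 157), (-30, 164), (-28, 167), (-26, 166), (-24, 162), (-22, 156), (-20, 151), (-18, 156), (-16, 168), (-14, 186), (-12, 197), (-10, 200), (-8, 184), (-6, 178), (-4, 187), (-2, 199), (0, 202), (2, 192), (4, 177), (6, 163), (8, 149), (10, 141), (12, 136), (14, 137), (16, 141), (18, 151), (20, 159), (22, 167), (24, 175), (26, 182), (28, 188), (30, 190), (32, 189), (34, 186), (36, 172), (38, 158), (40, 150)]
hanger [ 0.5483 -0.1646  0.2622] [ 0.7 -0.   0.6 -0.1  0.5 -0.2 -0.9 -0.5 -1.1  0.7 -0.2  0.2]
```

Jack fit: slot near (0.572, 0.178), yaw 0.342, wheel about 1.2–1.3 rad; hanger (0.548,-0.165), yaw 0.26; bar centre (0.552,-0.165).

```bash
cat > plan.py <<'E'
from h import *
import sys
def plan(target,yaw,n,jaw):
    """rows to bring TCP to target, tool pointing down, jaw axis (tool y) at angle yaw (mod pi)"""
    s=st(); p=s["ee_pos"]; R0=R.from_rotvec(s["tool_rot"])
    best=None
    for k in(0,np.pi):
        y=np.array([np.cos(yaw+k),np.sin(yaw+k),0]);z=np.array([0,0,-1.]);x=np.cross(y,z)
        w=(R0.inv()*R.from_matrix(np.c_[x,y,z])).as_rotvec()
        if best is None or np.linalg.norm(w)<np.linalg.norm(best): best=w
    d=(np.array(target)-p)/n; print("total",(d*n).round(4),"turn",best.round(3))
    for i in range(n):
        Ri=R0*R.from_rotvec(best*i/n); v=Ri.inv().apply(d)*100
        print(jaw,*v.round(2),*(best/n).round(3),end="; " if (i+1)%5 else "\n")
    print()
a=[float(v) for v in sys.argv[1:]]
plan(a[:3],a[3],int(a[4]),a[5])
E
python3 plan.py .552 -.165 .25 .26 20 8.5
```

```text
1.5 tcp [0.1671 0.524  0.2313] R [[0.953, -0.304, -0.0], [-0.304, -0.953, -0.0], [-0.0, 0.0, -1.0]] F [-0.5 -0.7  0.2] open 0.0855
total [ 0.3849 -0.689   0.0187] turn [ 0.    -0.     1.002]
8.5 2.88 2.7 -0.09 0.0 -0.0 0.05; 8.5 3.01 2.55 -0.09 0.0 -0.0 0.05; 8.5 3.14 2.4 -0.09 0.0 -0.0 0.05; 8.5 3.25 2.24 -0.09 0.0 -0.0 0.05; 8.5 3.36 2.07 -0.09 0.0 -0.0 0.05
8.5 3.46 1.9 -0.09 0.0 -0.0 0.05; 8.5 3.55 1.72 -0.09 0.0 -0.0 0.05; 8.5 3.63 1.54 -0.09 0.0 -0.0 0.05; 8.5 3.7 1.36 -0.09 0.0 -0.0 0.05; 8.5 3.77 1.17 -0.09 0.0 -0.0 0.05
8.5 3.82 0.98 -0.09 0.0 -0.0 0.05; 8.5 3.87 0.79 -0.09 0.0 -0.0 0.05; 8.5 3.9 0.59 -0.09 0.0 -0.0 0.05; 8.5 3.93 0.4 -0.09 0.0 -0.0 0.05; 8.5 3.94 0.2 -0.09 0.0 -0.0 0.05
8.5 3.95 0.0 -0.09 0.0 -0.0 0.05; 8.5 3.94 -0.19 -0.09 0.0 -0.0 0.05; 8.5 3.93 -0.39 -0.09 0.0 -0.0 0.05; 8.5 3.9 -0.59 -0.09 0.0 -0.0 0.05; 8.5 3.87 -0.78 -0.09 0.0 -0.0 0.05
```

Call:
arm_command --deltas "8.5 2.88 2.7 -0.09 0 0 0.05; 8.5 3.01 2.55 -0.09 0 0 0.05; 8.5 3.14 2.4 -0.09 0 0 0.05; 8.5 3.25 2.24 -0.09 0 0 0.05; 8.5 3.36 2.07 -0.09 0 0 0.05"

```text
time_s: 1.92
ee_pos: [0.2638, 0.3499, 0.2359]
tool_rot: [-3.019, 0.869, -0.0]
force: [1.0, -0.8, -0.4]
opening: 0.0848
```

Call:
arm_command --deltas "8.5 3.46 1.9 -0.09 0 0 0.05; 8.5 3.55 1.72 -0.09 0 0 0.05; 8.5 3.63 1.54 -0.09 0 0 0.05; 8.5 3.7 1.36 -0.09 0 0 0.05; 8.5 3.77 1.17 -0.09 0 0 0.05"

```text
time_s: 2.33
ee_pos: [0.3601, 0.1777, 0.2408]
tool_rot: [-2.886, 1.238, -0.001]
force: [1.9, 0.5, 0.2]
opening: 0.0851
```

Call:
arm_command --deltas "8.5 3.82 0.98 -0.09 0 0 0.05; 8.5 3.87 0.79 -0.09 0 0 0.05; 8.5 3.9 0.59 -0.09 0 0 0.05; 8.5 3.93 0.4 -0.09 0 0 0.05; 8.5 3.94 0.2 -0.09 0 0 0.05"

```text
time_s: 2.75
ee_pos: [0.4568, 0.0054, 0.2452]
tool_rot: [-2.709, 1.589, -0.001]
force: [1.0, 1.5, 0.4]
opening: 0.0851
```

Call:
arm_command --deltas "8.5 3.95 0 -0.09 0 0 0.05; 8.5 3.94 -0.19 -0.09 0 0 0.05; 8.5 3.93 -0.39 -0.09 0 0 0.05; 8.5 3.9 -0.59 -0.09 0 0 0.05; 8.5 3.87 -0.78 -0.09 0 0 0.05"

```text
time_s: 3.17
ee_pos: [0.5534, -0.1668, 0.2493]
tool_rot: [-2.49, 1.915, -0.0]
force: [1.0, 1.2, -0.5]
opening: 0.0852
```

```bash
python3 plan.py .552 -.165 .093 .26 5 8.5
```

```text
3.17 tcp [ 0.5534 -0.1668  0.2493] R [[0.256, -0.967, 0.0], [-0.967, -0.256, -0.0], [0.0, -0.0, -1.0]] F [ 1.   1.2 -0.5] open 0.0852
total [-0.0014  0.0018 -0.1563] turn [-0.    -0.    -0.001]
8.5 -0.04 0.02 3.13 -0.0 -0.0 -0.0; 8.5 -0.04 0.02 3.13 -0.0 -0.0 -0.0; 8.5 -0.04 0.02 3.13 -0.0 -0.0 -0.0; 8.5 -0.04 0.02 3.13 -0.0 -0.0 -0.0; 8.5 -0.04 0.02 3.13 -0.0 -0.0 -0.0
```

Call:
arm_command --deltas "8.5 -0.04 0.02 3.13 0 0 0; 8.5 -0.04 0.02 3.13 0 0 0; 8.5 -0.04 0.02 3.13 0 0 0; 8.5 -0.04 0.02 3.13 0 0 0; 8.5 -0.04 0.02 3.13 0 0 0"

```text
time_s: 3.58
ee_pos: [0.5512, -0.1632, 0.0915]
tool_rot: [-2.492, 1.913, -0.001]
force: [0.7, -0.4, -0.2]
opening: 0.0852
```

Call:
arm_command --deltas "0 0 0 0 0 0 0; 0 0 0 0 0 0 0; 0 0 0 0 0 0 0; 0 0 0 0 0 0 0; 0 0 0 0 0 0 0"

```text
time_s: 4.0
ee_pos: [0.5526, -0.1632, 0.0951]
tool_rot: [-2.491, 1.911, -0.005]
force: [-0.4, -2.8, 0.9]
opening: 0.0254
```

Call:
arm_command --deltas "0 0 0 0 0 0 0; 0 0 0 0 0 0 0; 0 0 0 0 0 0 0"

```text
time_s: 4.25
ee_pos: [0.5523, -0.1633, 0.095]
tool_rot: [-2.492, 1.911, -0.005]
force: [-1.4, 0.2, 7.3]
opening: 0.019
```

Call:
arm_command --deltas "0 0 0 -1 0 0 0; 0 0 0 -4 0 0 0; 0 0 0 -4 0 0 0; 0 0 0 -4 0 0 0; 0 0 0 -4 0 0 0"

```text
time_s: 4.67
ee_pos: [0.5506, -0.1629, 0.2652]
tool_rot: [-2.492, 1.912, 0.0]
force: [1.2, 0.3, -1.9]
opening: 0.0191
```

```bash
cat > bar.py <<'E'
from h import *
s=st(); Rm=R.from_rotvec(s["tool_rot"]).as_matrix(); o=s["ee_pos"]-Rm[:,2]*.0187
for n in("side","top"):
    im=viewer.capture(n); cv2.imwrite(f"pics/{n}_bar.png",im[...,::-1])
    u=proj(n,o).astype(int); print(n,"exp bar px",u, [(np.round(d["xy"],1),round(d["p"],2)) for d in spotter.pinpoint(n,"adjuster")][:2])
    hsv=cv2.cvtColor(im,cv2.COLOR_RGB2HSV)
    m=((hsv[...,0]<22)&(hsv[...,1]>110)&(hsv[...,2]>50)).astype(np.uint8)
    w=np.zeros_like(m); w[u[1]-50:u[1]+50,u[0]-45:u[0]+45]=1; m*=w
    k,lab,stt,_=cv2.connectedComponentsWithStats(m); print(stt[1:][stt[1:,4]>15].tolist())
    pts=np.argwhere(m)[:,::-1].astype(np.float32); print(cv2.minAreaRect(pts))
    # expected ends of bar
    print("exp ends",[proj(n,o+Rm[:,0]*k*.06).round(1).tolist() for k in(-1,1)],"exp tip",proj(n,o+Rm[:,2]*.088).round(1))
    c=im[max(u[1]-55,0):u[1]+65,u[0]-60:u[0]+60]; cv2.imwrite(f"pics/{n}_barc.png",cv2.resize(c[...,::-1],None,fx=4,fy=4,interpolation=cv2.INTER_CUBIC)); print("crop origin",u[0]-60,u[1]-55)
a,b=[cv2.resize(cv2.imread(f"pics/{n}_barc.png"),(390,390)) for n in("side","top")]
import time; f=f"pics/barc{int(s['time_s']*100)}.png"; cv2.imwrite(f,np.hstack([a,b])); print(f)
E
python3 bar.py; python3 plan.py .572 .178 .26 .342 10 0
```

```text
4.67 tcp [ 0.5506 -0.1629  0.2652] R [[0.259, -0.966, -0.0], [-0.966, -0.259, 0.0], [-0.0, -0.0, -1.0]] F [ 1.2  0.3 -1.9] open 0.0191
side exp bar px [341 144] [(array([341.8, 143.7]), 0.55), (array([286.1, 147.4]), 0.29)]
[[313, 94, 16, 8, 94], [360, 95, 7, 7, 34], [370, 94, 13, 6, 58], [296, 97, 14, 7, 82], [365, 101, 12, 7, 58], [379, 100, 7, 8, 39], [325, 102, 5, 6, 26], [304, 104, 18, 7, 90], [361, 108, 25, 18, 294], [322, 133, 11, 14, 98], [344, 138, 22, 21, 289], [352, 173, 22, 21, 63]]
((340.5, 143.5), (99.0, 89.0), 90.0)
exp ends [[322.3, 136.0], [362.9, 153.2]] exp tip [340.1 178.6]
crop origin 281 89
top exp bar px [367 210] []
[]
((0.0, 0.0), (0.0, 0.0), 0.0)
exp ends [[344.8, 216.4], [390.1, 204.9]] exp tip [363.6 213.2]
crop origin 307 155
pics/barc466.png
4.87 tcp [ 0.5516 -0.1627  0.264 ] R [[0.259, -0.966, 0.003], [-0.966, -0.259, 0.001], [-0.0, -0.003, -1.0]] F [ 0.5 -0.6 -4.6] open 0.0192
total [ 0.0204  0.3407 -0.004 ] turn [-0.003  0.    -0.08 ]
0.0 -3.24 -1.08 0.04 -0.0 0.0 -0.008; 0.0 -3.23 -1.11 0.04 -0.0 0.0 -0.008; 0.0 -3.22 -1.13 0.04 -0.0 0.0 -0.008; 0.0 -3.21 -1.16 0.04 -0.0 0.0 -0.008; 0.0 -3.2 -1.18 0.04 -0.0 0.0 -0.008
0.0 -3.19 -1.21 0.04 -0.0 0.0 -0.008; 0.0 -3.18 -1.23 0.04 -0.0 0.0 -0.008; 0.0 -3.17 -1.26 0.04 -0.0 0.0 -0.008; 0.0 -3.16 -1.28 0.04 -0.0 0.0 -0.008; 0.0 -3.15 -1.31 0.04 -0.0 0.0 -0.008
```

View pics/barc466.png

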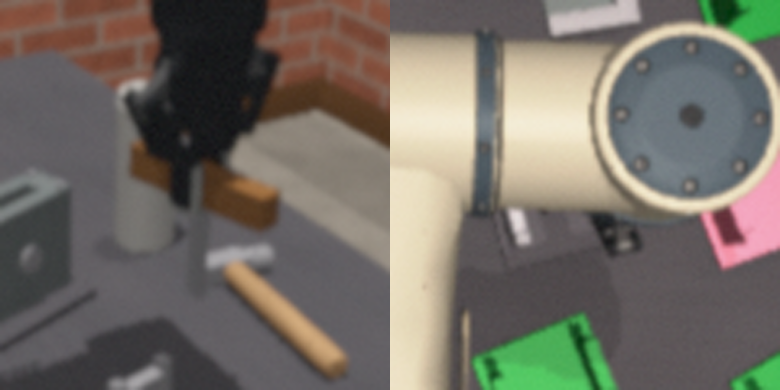

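Gripped: the bar spans columns 322–366 in the side view, with the blade tip near (342.5,180.4), about 2 px right of the centred prediction; checking the offset along the bar.

Run:
```python
from h import *
Rm=np.array([[.259,-.966,0],[-.966,-.259,0],[0,0,-1]]);o=np.array([.5506,-.1629,.2652+.0187])
im=cv2.imread("pics/side_bar.png")
for k in(-.003,0,.003,.006,.009):
    b=[proj("side",o+Rm@np.array([k+sx*.06,sy*.01,sz*.013])) for sx in(-1,1) for sy in(-1,1) for sz in(-1,1)]
    b=np.array(b); print(k,"bar cols",b[:,0].min().round(1),b[:,0].max().round(1),"rows",b[:,1].min().round(1),b[:,1].max().round(1),"blade cols z+40,+70",[ [round(f([proj("side",o+Rm@np.array([k+sx*.007,sy*.0025,z]))[0] for sx in(-1,1) for sy in(-1,1)]),1) for f in(min,max)] for z in(.04,.07)],"tip",proj("side",o+Rm@np.array([k,0,.088])).round(1))
for r in(158,162,165,170,174): print(r,im[r,334:352].mean(1).astype(int).tolist())
for r in(140,147): print(r,im[r,314:330].astype(int).tolist()[::1] if 0 else im[r,316:326,2].tolist(), im[r+6,358:372,2].tolist())
```

```text
-0.003 bar cols 318.2 365.3 rows 129.2 159.6 blade cols z+40,+70 [[np.float64(337.0), np.float64(343.1)], [np.float64(336.5), np.float64(342.5)]] tip [339.1 178.2]
0 bar cols 319.2 366.4 rows 129.6 160.1 blade cols z+40,+70 [[np.float64(338.0), np.float64(344.1)], [np.float64(337.5), np.float64(343.4)]] tip [340.1 178.6]
0.003 bar cols 320.1 367.5 rows 130.0 160.6 blade cols z+40,+70 [[np.float64(339.0), np.float64(345.1)], [np.float64(338.4), np.float64(344.4)]] tip [341.1 179.1]
0.006 bar cols 321.0 368.6 rows 130.3 161.1 blade cols z+40,+70 [[np.float64(340.0), np.float64(346.1)], [np.float64(339.4), np.float64(345.4)]] tip [342.  179.6]
0.009 bar cols 322.0 369.7 rows 130.7 161.5 blade cols z+40,+70 [[np.float64(341.0), np.float64(347.1)], [np.float64(340.4), np.float64(346.4)]] tip [343. 180.]
158 [83, 76, 79, 89, 92, 88, 84, 82, 80, 82, 83, 87, 95, 97, 98, 98, 99, 97]
162 [75, 68, 71, 83, 88, 87, 85, 81, 81, 80, 83, 91, 96, 99, 97, 99, 98, 98]
165 [92, 93, 96, 96, 93, 87, 84, 82, 82, 82, 90, 100, 109, 115, 119, 127, 134, 143]
170 [95, 94, 94, 92, 90, 85, 84, 81, 82, 91, 117, 143, 151, 147, 141, 136, 143, 150]
174 [97, 95, 96, 93, 89, 84, 84, 82, 81, 82, 85, 88, 88, 88, 88, 87, 90, 103]
140 [103, 109, 113, 111, 102, 95, 90, 87, 88, 86] [162, 163, 161, 160, 159, 160, 157, 152, 146, 145, 148, 150, 148, 148]
147 [102, 109, 115, 114, 116, 117, 118, 119, 120, 117] [86, 86, 84, 82, 77, 75, 74, 76, 84, 94, 99, 103, 107, 118]
```

```bash
python3 plan.py .5505 .173 .26 .342 10 0
```

```text
4.87 tcp [ 0.5516 -0.1627  0.264 ] R [[0.259, -0.966, 0.003], [-0.966, -0.259, 0.001], [-0.0, -0.003, -1.0]] F [ 0.5 -0.6 -4.6] open 0.0192
total [-0.0011  0.3357 -0.004 ] turn [-0.003  0.    -0.08 ]
0.0 -3.25 -0.86 0.04 -0.0 0.0 -0.008; 0.0 -3.24 -0.89 0.04 -0.0 0.0 -0.008; 0.0 -3.23 -0.91 0.04 -0.0 0.0 -0.008; 0.0 -3.22 -0.94 0.04 -0.0 0.0 -0.008; 0.0 -3.22 -0.96 0.04 -0.0 0.0 -0.008
0.0 -3.21 -0.99 0.04 -0.0 0.0 -0.008; 0.0 -3.2 -1.01 0.04 -0.0 0.0 -0.008; 0.0 -3.19 -1.04 0.04 -0.0 0.0 -0.008; 0.0 -3.18 -1.06 0.04 -0.0 0.0 -0.008; 0.0 -3.17 -1.09 0.04 -0.0 0.0 -0.008
```

Call:
arm_command --deltas "0 -3.25 -0.86 0.04 0 0 -0.008; 0 -3.24 -0.89 0.04 0 0 -0.008; 0 -3.23 -0.91 0.04 0 0 -0.008; 0 -3.22 -0.94 0.04 0 0 -0.008; 0 -3.22 -0.96 0.04 0 0 -0.008"

```text
time_s: 5.28
ee_pos: [0.5494, 0.0064, 0.2587]
tool_rot: [2.528, -1.86, -0.005]
force: [0.6, 0.0, -2.8]
opening: 0.0191
```

Call:
arm_command --deltas "0 -3.21 -0.99 0.04 0 0 -0.008; 0 -3.2 -1.01 0.04 0 0 -0.008; 0 -3.19 -1.04 0.04 0 0 -0.008; 0 -3.18 -1.06 0.04 0 0 -0.008; 0 -3.17 -1.09 0.04 0 0 -0.008"

```text
time_s: 5.7
ee_pos: [0.5488, 0.174, 0.2567]
tool_rot: [2.565, -1.808, -0.004]
force: [1.3, -0.5, -1.9]
opening: 0.0193
```

Call:
arm_command --deltas "0 0 0 2.5 0 0 0; 0 0 0 2.5 0 0 0; 0 0 0 0 0 0 0; 0 0 0 0 0 0 0"

```text
time_s: 6.03
ee_pos: [0.5487, 0.1718, 0.2064]
tool_rot: [2.562, -1.807, -0.004]
force: [-0.1, -0.2, -2.2]
opening: 0.0189
```

Run:
```python
from h import *
s=st(); Rm=R.from_rotvec(s["tool_rot"]).as_matrix(); o=s["ee_pos"]-Rm[:,2]*.0187
im=viewer.capture("side"); cv2.imwrite("pics/s3f.png",im[...,::-1])
for k in(0,.003): print("blade z cols",[(z,proj("side",o+Rm@np.array([k,0,z])).round(1).tolist()) for z in(.05,.07,.088)])
c,q=np.cos(.342),np.sin(.342)
print("slot edges",[proj("side",[.5721+c*x-q*y,.1782+q*x+c*y,.118]).round(1).tolist() for x,y in((-.035,-.01),(-.035,.01),(.035,-.01),(.035,.01))])
cv2.imwrite("pics/s3.png",cv2.resize(im[95:175,235:335][...,::-1],None,fx=7,fy=7,interpolation=cv2.INTER_CUBIC))
```

```text
6.03 tcp [0.5487 0.1718 0.2064] R [[0.335, -0.942, -0.006], [-0.942, -0.335, -0.003], [0.001, 0.006, -1.0]] F [-0.1 -0.2 -2.2] open 0.0189
blade z cols [(0.05, [276.8, 134.6]), (0.07, [277.1, 140.8]), (0.088, [277.3, 146.3])]
blade z cols [(0.05, [277.6, 134.9]), (0.07, [277.8, 141.1]), (0.088, [278.0, 146.6])]
slot edges [[277.9, 154.4], [273.1, 152.4], [293.8, 146.7], [289.1, 144.8]]
```

View pics/s3.png

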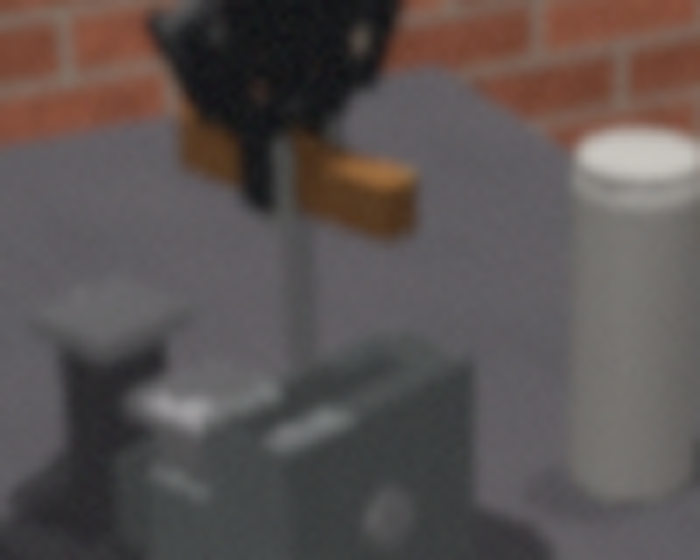

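Blade tip is just over the near end of the slot at about (278,148), columns matching the predicted (278.0); descending with force checks.

Call:
arm_command --deltas "0 0 0 0.9 0 0 0; 0 0 0 0.9 0 0 0; 0 0 0 0.5 0 0 0; 0 0 0 0.2 0 0 0; 0 0 0 0 0 0 0"

```text
time_s: 6.5
ee_pos: [0.5499, 0.1723, 0.1832]
tool_rot: [2.566, -1.811, -0.001]
force: [1.0, -0.1, -2.3]
opening: 0.0192
```

Call:
arm_command --deltas "0 0 0 0.6 0 0 0; 0 0 0 0.5 0 0 0; 0 0 0 0.4 0 0 0; 0 0 0 0.2 0 0 0; 0 0 0 0 0 0 0"

```text
time_s: 6.92
ee_pos: [0.5499, 0.1725, 0.166]
tool_rot: [2.566, -1.81, -0.001]
force: [-0.7, 0.4, -2.3]
opening: 0.0191
```

Call:
arm_command --deltas "0 0 0 0.4 0 0 0; 0 0 -0.5 0 0 0 0; 0 0 -0.5 0 0 0 0; 0 0 -0.3 0 0 0 0; 0 0 0 0 0 0 0"

```text
time_s: 7.33
ee_pos: [0.563, 0.1771, 0.1626]
tool_rot: [2.567, -1.811, 0.0]
force: [-1.8, -0.4, -1.7]
opening: 0.0193
```

Call:
arm_command --deltas "0 0 -0.8 0 0 0 0; 0 0 -0.8 0 0 0 0; 0 0 -0.8 0 0 0 0; 0 0 -0.8 0 0 0 0; 0 0 -0.4 0 0 0 0"

```text
time_s: 7.75
ee_pos: [0.5966, 0.189, 0.1621]
tool_rot: [2.566, -1.81, -0.001]
force: [-3.1, -0.2, -1.5]
opening: 0.0195
```

```bash
cat > pz.py <<'E'
from h import *
s=st(); d=s["ee_pos"][:2]-[.5721,.1782]; c,q=np.cos(.342),np.sin(.342)
x=(d[0]*c+d[1]*q)*1e3; print("blade x",round(x,1),"y",round((-d[0]*q+d[1]*c)*1e3,1),"tip z",round(s["ee_pos"][2]*1e3-70,1))
from scipy.optimize import brentq
h=s["ee_pos"][2]*1e3-70-62
f=lambda a:h*np.tan(a)-4/np.cos(a)-(x+2.5)
try: a=brentq(f,-1,1.2); print("pushed tooth angle if contact at end",round(a,3),"r",round((h+4*np.sin(a))/np.cos(a),1),"q=",[round(a+k*np.pi/4,3) for k in(1,2,3,4)])
except Exception as e: print(e)
E
python3 pz.py
python3 - <<'E'
from h import *
im=viewer.capture("side")
cv2.imwrite("pics/s4.png",cv2.resize(im[125:185,235:315][...,::-1],None,fx=10,fy=10,interpolation=cv2.INTER_CUBIC))
E
```

```text
7.75 tcp [0.5966 0.189  0.1621] R [[0.335, -0.942, -0.001], [-0.942, -0.335, -0.001], [0.0, 0.002, -1.0]] F [-3.1 -0.2 -1.5] open 0.0195
blade x 26.7 y 2.0 tip z 92.1
pushed tooth angle if contact at end 0.865 r 51.2 q= [1.651, 2.436, 3.222, 4.007]
```

View pics/s4.png

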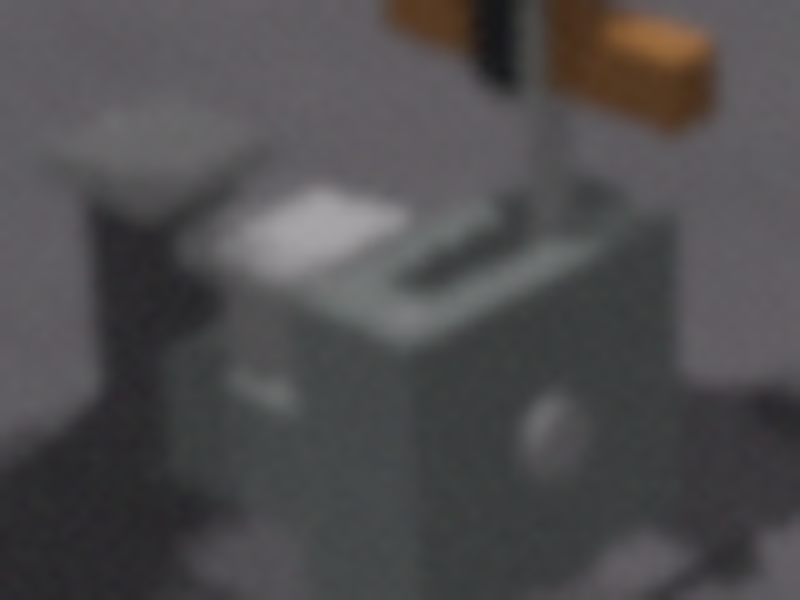

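Run:
```python
from h import *
c,s=np.cos(.342),np.sin(.342)
W=lambda x,y,z:[.5505+(c*x-s*y)/1e3,.2395+(s*x+c*y)/1e3,z/1e3]
for q in(.75,1.3,1.65,2.44):
    z=110-10.19*(3.44-q)
    print(q,[proj("side",W(x,y,z)).round(1).tolist() for x,y in((-28,46),(28,46),(-28,-6),(28,-6))])
print("rest",[proj("side",W(x,y,110)).round(1).tolist() for x,y in((-28,109),(28,109),(-28,57),(28,57))])
f=lambda u,v,k,a,b:(round(u/k+a-.45,1),round(v/k+b-.45,1))
print("obs before",f(180,218,8,230,125),f(285,165,8,230,125),f(262,248,8,230,125)); print("now",f(180,250,10,235,125),f(320,185,10,235,125),f(270,280,10,235,125),f(410,215,10,235,125))
a=cv2.cvtColor(cv2.imread("pics/side0.png"),cv2.COLOR_BGR2GRAY)
```

```text
0.75 [[252.8, 152.1], [265.5, 146.4], [264.2, 157.1], [276.8, 151.1]]
1.3 [[252.7, 150.5], [265.4, 144.8], [264.1, 155.5], [276.7, 149.5]]
1.65 [[252.6, 149.5], [265.3, 143.8], [264.0, 154.5], [276.7, 148.5]]
2.44 [[252.4, 147.3], [265.2, 141.6], [263.9, 152.2], [276.6, 146.3]]
rest [[238.9, 138.7], [251.8, 133.4], [249.8, 143.3], [262.7, 137.8]]
obs before (252.1, 151.8) (265.2, 145.2) (262.3, 155.6)
now (252.6, 149.6) (266.6, 143.1) (261.6, 152.6) (275.6, 146.1)
```

The pad has risen; the pushed tooth is at about 0.865 rad. Next: raise the blade within the slot, step back one tooth, and repeat.

Call:
arm_command --deltas "0 0 0.1 -0.9 0 0 0; 0 0 0 -0.9 0 0 0; 0 0 1.9 0 0 0 0; 0 0 1.77 0 0 0 0; 0 0 0 0 0 0 0"

```text
time_s: 8.22
ee_pos: [0.5596, 0.1761, 0.1833]
tool_rot: [-2.565, 1.809, -0.002]
force: [-0.1, -0.4, -2.4]
opening: 0.0192
```

```bash
python3 pz.py
```

```text
8.22 tcp [0.5596 0.1761 0.1833] R [[0.336, -0.942, 0.003], [-0.942, -0.336, 0.002], [-0.001, -0.003, -1.0]] F [-0.1 -0.4 -2.4] open 0.0192
blade x -12.5 y 2.2 tip z 113.3
pushed tooth angle if contact at end -0.116 r 51.2 q= [0.669, 1.455, 2.24, 3.026]
```

Call:
arm_command --deltas "0 0 0 0.8 0 0 0; 0 0 0 0.8 0 0 0; 0 0 0 0.4 0 0 0; 0 0 0 0 0 0 0; 0 0 0 0 0 0 0"

```text
time_s: 8.63
ee_pos: [0.561, 0.1764, 0.16]
tool_rot: [2.566, -1.81, -0.001]
force: [0.1, -0.1, -2.7]
opening: 0.0195
```

```bash
python3 pz.py
```

```text
8.63 tcp [0.561  0.1764 0.16  ] R [[0.335, -0.942, -0.001], [-0.942, -0.335, -0.001], [0.0, 0.001, -1.0]] F [ 0.1 -0.1 -2.7] open 0.0195
blade x -11.1 y 2.0 tip z 90.0
pushed tooth angle if contact at end -0.16 r 27.7 q= [0.625, 1.411, 2.196, 2.981]
```

Call:
arm_command --deltas "0 0 -0.8 0 0 0 0; 0 0 -0.8 0 0 0 0; 0 0 -0.8 0 0 0 0; 0 0 -0.8 0 0 0 0; 0 0 -0.2 0 0 0 0"

```text
time_s: 9.05
ee_pos: [0.5934, 0.1877, 0.1599]
tool_rot: [2.565, -1.81, -0.001]
force: [-3.3, -1.3, -1.4]
opening: 0.019
```

```bash
python3 pz.py
```

```text
9.05 tcp [0.5934 0.1877 0.1599] R [[0.335, -0.942, -0.002], [-0.942, -0.335, -0.001], [0.001, 0.002, -1.0]] F [-3.3 -1.3 -1.4] open 0.019
blade x 23.3 y 1.8 tip z 89.9
pushed tooth angle if contact at end 0.851 r 46.9 q= [1.636, 2.422, 3.207, 3.993]
```

Call:
arm_command --deltas "0 0 0.1 -1.0 0 0 0; 0 0 0 -1.0 0 0 0; 0 0 1.7 0 0 0 0; 0 0 1.65 0 0 0 0; 0 0 0 0 0 0 0"

```text
time_s: 9.47
ee_pos: [0.5595, 0.176, 0.1835]
tool_rot: [-2.564, 1.809, -0.002]
force: [-0.2, -0.4, -2.5]
opening: 0.0191
```

Call:
arm_command --deltas "0 0 0 0.8 0 0 0; 0 0 0 0.8 0 0 0; 0 0 0 0.4 0 0 0; 0 0 0 0 0 0 0; 0 0 0 0 0 0 0"

```text
time_s: 9.88
ee_pos: [0.5605, 0.1762, 0.16]
tool_rot: [2.566, -1.81, -0.001]
force: [0.5, 1.0, -1.8]
opening: 0.0195
```

```bash
python3 pz.py
```

```text
9.88 tcp [0.5605 0.1762 0.16  ] R [[0.335, -0.942, -0.001], [-0.942, -0.335, -0.001], [0.0, 0.001, -1.0]] F [ 0.5  1.  -1.8] open 0.0195
blade x -11.6 y 2.0 tip z 90.0
pushed tooth angle if contact at end -0.178 r 27.7 q= [0.607, 1.393, 2.178, 2.963]
```

Call:
arm_command --deltas "0 0 -0.6 0 0 0 0; 0 0 -0.5 0 0 0 0; 0 0 -0.2 0 0 0 0; 0 0 0 0 0 0 0"

```text
time_s: 10.22
ee_pos: [0.573, 0.1806, 0.1606]
tool_rot: [2.566, -1.811, -0.0]
force: [-2.2, -1.0, 0.1]
opening: 0.0195
```

```bash
python3 pz.py
```

```text
10.22 tcp [0.573  0.1806 0.1606] R [[0.335, -0.942, -0.001], [-0.942, -0.335, -0.0], [0.0, 0.001, -1.0]] F [-2.2 -1.   0.1] open 0.0195
blade x 1.6 y 2.0 tip z 90.6
pushed tooth angle if contact at end 0.283 r 31.0 q= [1.068, 1.853, 2.639, 3.424]
```

Call:
arm_command --deltas "0 0 0.5 0 0 0 0; 0 0 0 -3 0 0 0; 0 0 0 -3.5 0 0 0; 0 0 0 -3.5 0 0 0; 0 4 0 0 0 0 0"

```text
time_s: 10.63
ee_pos: [0.5838, 0.1461, 0.2695]
tool_rot: [-2.561, 1.795, -0.014]
force: [2.6, -0.8, -1.0]
opening: 0.0193
```

Call:
arm_command --deltas "0 4 0 0 0 0 0; 0 4 0 0 0 0 0; 0 4 0 0 0 0 0; 0 4 0 0 0 0 0; 0 4 0 0 0 0 0"

```text
time_s: 11.05
ee_pos: [0.6492, -0.049, 0.2613]
tool_rot: [-2.566, 1.81, -0.003]
force: [0.4, 1.7, -1.9]
opening: 0.0191
```

```bash
cat > look.py <<'E'
from h import *
s=st(); f=f"pics/lv{int(s['time_s']*100)}"
im=np.mean([viewer.capture("side").astype(np.float32) for _ in range(6)],0).astype(np.uint8)
cv2.imwrite(f+"s.png",im[...,::-1]); t=viewer.capture("top"); cv2.imwrite(f+"t.png",t[...,::-1])
cv2.imwrite(f+"c.png",cv2.resize(im[125:175,230:300][...,::-1],None,fx=11,fy=11,interpolation=cv2.INTER_CUBIC)); print(f)
E
python3 look.py
```

```text
11.05 tcp [ 0.6492 -0.049   0.2613] R [[0.336, -0.942, 0.002], [-0.942, -0.336, 0.0], [0.001, -0.002, -1.0]] F [ 0.4  1.7 -1.9] open 0.0191
pics/lv1105
```

View pics/lv1105c.png

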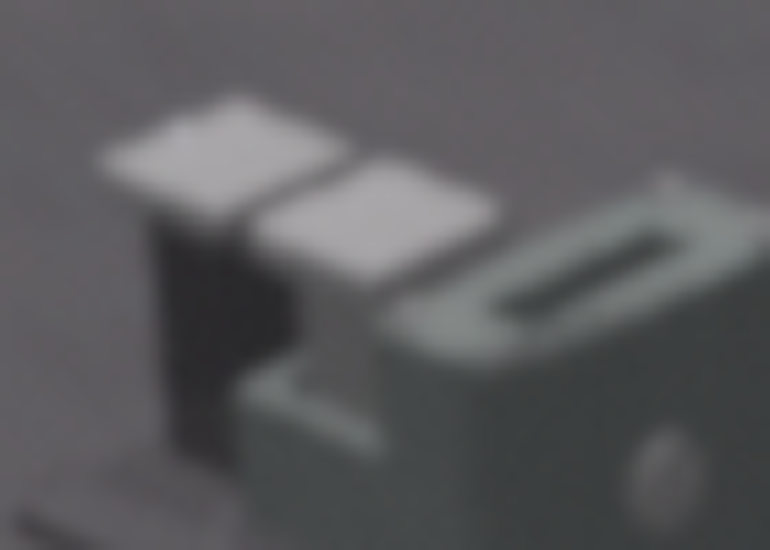

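The pad's top corners (385,158)/(248,222) and the rest's (240,95)/(100,162) in the crop give row offsets of 5.7/5.5 px, against about 5.5 predicted for level; refining with centroids.

```bash
cat > lev.py <<'E'
from h import *
import sys
c,s=np.cos(.342),np.sin(.342)
W=lambda x,y,z:[.5505+(c*x-s*y)/1e3,.2395+(s*x+c*y)/1e3,z/1e3]
g=cv2.cvtColor(cv2.imread(sys.argv[1]),cv2.COLOR_BGR2GRAY)
k=8;roi=cv2.resize(g[128:162,232:282],None,fx=k,fy=k,interpolation=cv2.INTER_CUBIC)
for th in(125,130,135,140,145):
    n,lab,stt,cen=cv2.connectedComponentsWithStats((roi>th).astype(np.uint8))
    o=[(int(a[4]),((b+.5)/k-.5+[232,128]).round(2)) for a,b in zip(stt[1:],cen[1:]) if a[4]>1500]
    print(th,[(a,b.tolist()) for a,b in o], (o[1][1]-o[0][1]).round(2) if len(o)==2 else "")
r=proj("side",W(0,83,110))
for q in(3.24,3.34,3.44,3.54): print(q,(proj("side",W(0,20,110-10.19*(3.44-q)))-r).round(2))
E
python3 lev.py pics/lv1105s.png
```

```text
125 [(8676, [250.06, 138.75]), (9108, [263.6, 144.34]), (2089, [272.59, 152.1])] 
130 [(8047, [250.01, 138.74]), (8513, [263.63, 144.36])] [13.62  5.62]
135 [(7468, [249.98, 138.73]), (7932, [263.65, 144.37])] [13.67  5.64]
140 [(6891, [249.96, 138.73]), (7363, [263.65, 144.38])] [13.69  5.65]
145 [(6278, [249.95, 138.73]), (6778, [263.63, 144.39])] [13.68  5.66]
3.24 [13.57  6.18]
3.34 [13.55  5.89]
3.44 [13.53  5.6 ]
3.54 [13.52  5.3 ]
```

Image gives 3.42 and kinematics 3.42, against 3.44 wanted: level within about 0.2 mm. Returning the adjuster.

```bash
python3 plan.py .550 -.163 .262 .262 5 0
```

```text
11.4 tcp [ 0.6484 -0.0461  0.2611] R [[0.337, -0.942, 0.001], [-0.942, -0.337, 0.0], [0.0, -0.001, -1.0]] F [-0.3  0.7 -1.7] open 0.0189
total [-0.0984 -0.1169  0.0009] turn [-0.001  0.     0.081]
0.0 1.54 2.64 -0.02 -0.0 0.0 0.016; 0.0 1.58 2.61 -0.02 -0.0 0.0 0.016; 0.0 1.62 2.59 -0.02 -0.0 0.0 0.016; 0.0 1.67 2.56 -0.02 -0.0 0.0 0.016; 0.0 1.71 2.53 -0.02 -0.0 0.0 0.016
```

Call:
arm_command --deltas "0 1.54 2.64 -0.02 0 0 0.016; 0 1.58 2.61 -0.02 0 0 0.016; 0 1.62 2.59 -0.02 0 0 0.016; 0 1.67 2.56 -0.02 0 0 0.016; 0 1.71 2.53 -0.02 0 0 0.016"

```text
time_s: 11.82
ee_pos: [0.5491, -0.1635, 0.2624]
tool_rot: [-2.494, 1.91, -0.002]
force: [0.3, 0.2, -2.4]
opening: 0.0191
```

Call:
arm_command --deltas "0 0 0 0 0 0 0; 0 0 0 0 0 0 0"

```text
time_s: 11.98
ee_pos: [0.5494, -0.1639, 0.263]
tool_rot: [-2.491, 1.912, -0.003]
force: [0.2, 0.9, -2.9]
opening: 0.0189
```

```bash
python3 plan.py .550 -.163 .104 .262 5 0
```

```text
11.98 tcp [ 0.5494 -0.1639  0.263 ] R [[0.259, -0.966, 0.002], [-0.966, -0.259, -0.0], [0.001, -0.002, -1.0]] F [ 0.2  0.9 -2.9] open 0.0189
total [ 0.0006  0.0009 -0.159 ] turn [-0.002 -0.001 -0.   ]
0.0 -0.02 -0.01 3.18 -0.0 -0.0 -0.0; 0.0 -0.02 -0.01 3.18 -0.0 -0.0 -0.0; 0.0 -0.02 -0.01 3.18 -0.0 -0.0 -0.0; 0.0 -0.02 -0.01 3.18 -0.0 -0.0 -0.0; 0.0 -0.02 -0.02 3.18 -0.0 -0.0 -0.0
```

Call:
arm_command --deltas "0 -0.02 -0.01 3.6 0 0 0; 0 -0.02 -0.01 3.6 0 0 0; 0 -0.02 -0.01 3.6 0 0 0; 0 -0.02 -0.01 3.1 0 0 0; 0 0 0 1.4 0 0 0"

```text
time_s: 12.4
ee_pos: [0.5481, -0.1607, 0.104]
tool_rot: [2.492, -1.909, -0.01]
force: [-0.3, -0.0, -3.4]
opening: 0.019
```

Call:
arm_command --deltas "0 0 0 0.3 0 0 0; 0 0 0 0.3 0 0 0; 0 0 0 0 0 0 0"

```text
time_s: 12.65
ee_pos: [0.5513, -0.1625, 0.1037]
tool_rot: [-2.493, 1.91, -0.003]
force: [-0.9, 0.5, -2.4]
opening: 0.0195
```

Call:
arm_command --deltas "0 0 0 0.4 0 0 0; 0 0 0 0.2 0 0 0; 0 0 0 0.1 0 0 0; 0 0 0 0 0 0 0; 0 0 0 0 0 0 0"

```text
time_s: 13.07
ee_pos: [0.5504, -0.1632, 0.0961]
tool_rot: [-2.492, 1.912, -0.001]
force: [-0.4, -0.3, -3.5]
opening: 0.019
```

Call:
arm_command --deltas "0 0 0 0.1 0 0 0; 0 0 0 0.1 0 0 0; 0 0 0 0 0 0 0"

```text
time_s: 13.32
ee_pos: [0.5505, -0.1632, 0.095]
tool_rot: [-2.493, 1.912, -0.002]
force: [-2.2, 1.5, 4.5]
opening: 0.0195
```

Seated (upward force); release and retreat.

Call:
arm_command --deltas "8.5 0 0 0 0 0 0; 8.5 0 0 0 0 0 0; 8.5 0 0 0 0 0 0; 8.5 0 0 0 0 0 0; 8.5 0 0 0 0 0 0"

```text
time_s: 13.73
ee_pos: [0.5503, -0.1632, 0.0937]
tool_rot: [2.493, -1.912, 0.0]
force: [-0.3, 0.1, -0.5]
opening: 0.0782
```

Call:
arm_command --deltas "8.5 0 0 -1 0 0 0; 8.5 0 0 -3 0 0 0; 8.5 0 0 -4 0 0 0; 8.5 0 0 -4 0 0 0; 8.5 0 0 -4 0 0 0"

```text
time_s: 14.15
ee_pos: [0.5497, -0.1633, 0.2566]
tool_rot: [2.493, -1.912, 0.001]
force: [1.9, -0.2, -0.3]
opening: 0.0849
```

Call:
arm_command --deltas "8.5 -2 2 0 0 0 0; 8.5 -4 2 0 0 0 0; 8.5 -4 2 0 0 0 0; 8.5 -4 2 0 0 0 0; 8.5 -3 2 0 0 0 0"

```text
time_s: 14.57
ee_pos: [0.4142, -0.0305, 0.2545]
tool_rot: [-2.492, 1.912, -0.001]
force: [1.5, 0.8, 0.4]
opening: 0.0851
```

```bash
python3 look.py
python3 - <<'E'
import cv2,glob,numpy as np
f=sorted(glob.glob("pics/lv*s.png"))[-1]; print(f)
a=cv2.imread(f)[110:270,220:400]; b=cv2.imread(f.replace("s.png","t.png"))[130:290,270:450]
cv2.imwrite("pics/fin.png",cv2.resize(np.hstack([a,b]),None,fx=2.2,fy=2.2,interpolation=cv2.INTER_CUBIC))
E
python3 lev.py $(ls pics/lv*s.png|tail -1)
```

```text
14.57 tcp [ 0.4142 -0.0305  0.2545] R [[0.259, -0.966, 0.001], [-0.966, -0.259, 0.0], [-0.0, -0.001, -1.0]] F [1.5 0.8 0.4] open 0.0851
pics/lv1456
pics/lv1456s.png
125 [(5292, [253.32, 138.41]), (9197, [263.58, 144.33]), (3605, [274.03, 153.48])] 
130 [(4808, [253.24, 138.37]), (8577, [263.63, 144.36]), (1788, [272.84, 154.83])] 
135 [(4368, [253.19, 138.36]), (8003, [263.65, 144.37])] [10.46  6.01]
140 [(3966, [253.14, 138.36]), (7417, [263.65, 144.38])] [10.51  6.02]
145 [(3542, [253.08, 138.35]), (6834, [263.63, 144.39])] [10.55  6.04]
3.24 [13.57  6.18]
3.34 [13.55  5.89]
3.44 [13.53  5.6 ]
3.54 [13.52  5.3 ]
```

View pics/fin.png

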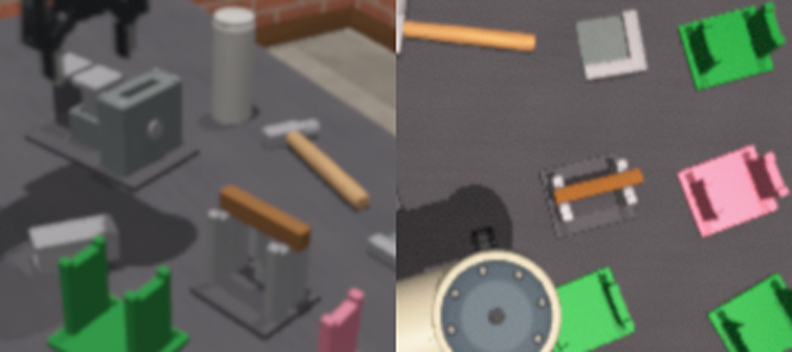

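The adjuster hangs across both cheeks (bar (265,215) side, (598,186) top). The pad centroid is unchanged at (263.65,144.37); the gripper covers part of the rest in this view, so only that comparison is invalid.

```bash
python3 -c "
from h import *
print(order.hand_in())"
```

```text
the job is handed in; nothing more can be done
None
```

I took the adjuster from the grey hanger and advanced the star wheel through the slot with two full strokes and one short one. I then hung the adjuster back across both cheeks, let go, and handed in at about 15 s of the 72 s allowed.

- **Pad level:** the pad came out level with the rest to within about 0.2 mm. The blade position gave a wheel turn of 3.42 rad and the image centroids about 3.43, against 3.44 wanted.
- **Which tooth the wheel was on:** after the first stroke the images could not settle this, since two turns 0.785 rad apart both fitted. The clear picture after the last stroke showed the pad level, which settled it.
- **Final picture:** the bar rests on both cheeks, and the pad has not moved since the level check. The gripper hid part of the rest in this picture, so I could not repeat the pad-to-rest comparison.
- **Forces:** the readings at the end of each move stayed below about 8 N.

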